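Move the furniture feet to the drying rack in order

ROBOT

A 6-joint arm with a two-finger parallel gripper is mounted at the origin on the work surface. World frame = base frame: x ahead of the robot, y to its left, z up, the work surface at z = 0. Lengths are in m, angles in degrees, forces in N, time in s.
With the tool pointing down it reaches from about 0.225 to 0.875 m from the base axis. Payload 3.4 kg.
Tool frame: the origin (TCP) lies at the centre of the arm's flange, where the gripper is bolted on; the fingertips stand 173 mm ahead of it and the grasp point (between the pads) lies bot.tcp_to_grasp ahead of it (bot.tcp_to_grasp is the distance from the TCP to the grasp point, in m); z points along the fingers, y is the line along which they close (so a half turn about z gives the same grasp; the last joint's range is limited). The gripper opens to 85 mm and grips with 20 to 120 N. Pads are 22 mm wide; open, the fingers measure 114 mm over their backs; the gripper's body (76 mm by 85 mm) begins 54 mm behind the grasp point. The pads swing forward as they close: fully open they stand 13 mm farther back than shut.
Start: joints at [58.384, 15.808, 86.224, -0, 77.962, -6.933], TCP at [0.24, 0.522, 0.405] pointing down, gripper open.
Joint ranges: [-165.64, 165.64], [-43.16, 119.46], [12.63, 154.43], [-67.54, 247.53], [6.08, 155.33], [-154.97, 154.97]. Speed limits (degrees/s): [147.25, 147.25, 180, 180, 180, 180].

INTERFACE

Orientations are given as a 3x3 rotation matrix whose columns are the frame's x, y, z axes.
In Python, from plant import bot, kinematics, eyes, ticket gives the robot as it stands. Calls block until the motion is done:
- bot.move_ptp(position, orientation): joint-space move of the TCP to a pose.
- bot.servo_line(position, feed=0.15, attitude=None): straight line of the TCP; attitude=None keeps the orientation; feed is the mean speed in m/s.
- bot.set_joints(angles): joint-space move.
- bot.gripper_open() and bot.close(): open the fingers fully, or close them until they stop; the grip force is fixed at half the most.
- bot.pause(seconds).
- kinematics.ik(position, orientation): joint angles nearest the present ones, or None.
- eyes.get_image(name): name is "scene" or "top"; returns the picture (480x640x3 uint8, red, green, blue); there is no depth.
- eyes.camera_params(name): a dict with "fov_y" (degrees; the focal length in pixels is half the picture's height over the tangent of half this angle, whatever the lens; pixels are square), "cx", "cy" (the principal point, pixels), "camera_from_world" (4x4, takes a point from world to camera coordinates). Camera axes: x right, y down, z forward; pixel columns grow to the right and rows downward; lengths in m; the calibration is good to about 2 mm. A picture is of the moment at which its call begins. camera_params takes no time and is no camera call.
A pose or a line that the arm cannot do raises bot.IKError and nothing moves.
- ticket.close_job(): hands the job in; it is judged then, once.
Readings, each from a call of its own:
- bot.current_clock(): time.
- bot.current_qpos(): joint angles.
- bot.current_dq(): joint speeds.
- bot.current_joint_torque(): joint torques, N m.
- bot.current_position(): TCP position.
- bot.current_tool_rot(): TCP orientation.
- bot.current_contact_force(): force on the tool from outside, world axes, zero at the start.
- bot.current_ft_torque(): the same for the moment, N m.
- bot.current_opening(): opening from 0.0 (shut) to 1.0 (fully open).
- bot.current_grasp_force(): force on a finger pad.
Only numpy, scipy, OpenCV 4.12 (cv2) and the standard library are available. Lean on these libraries where they do the work, as an engineer would, in place of code of your own. Each camera call takes 0.05 s, during which the arm holds its last target. There are 200 camera calls.

TASK

Move the four furniture feet from the sanding board to the drying rack, one standing upright on the floor of each bay, in the same order counted from the red stops: the foot nearest the board's red stop goes into the bay nearest the rack's red stop, and so on to the far end. Set each down gently, let none fall over, and leave them all released and standing still.

Things in the scene. Friction and masses are not known exactly. Their poses are not given: they have to be found in the camera images.
- beech_foot_center (a point): Furniture foot, pale beech (light wood), loose, about 70 g: upright cylinder 40 mm across, 60 mm tall, with two thin dark rings; on top a steel disc (24 mm across, 2 mm) and a stud (8 mm across, 10 mm): 72 mm in all. Point: on its axis, 36 mm above its flat underside (half-way up); z up the foot. Starts upright on its swatch, up to 6 mm off centre.
- beech_swatch: Square swatch, pale beech (light wood), 58 x 58 x 4 mm, fixed on the sanding board; the beech foot starts on it. The four swatches lie in a straight row, 72 mm apart, in any order. Origin: centre of its underside; its +y axis runs along the row towards the board's red stop. Board: painted green, 124 x 420 mm, top 18 mm above the table.
- walnut_foot_center (a point): Furniture foot, dark walnut (dark brown wood), loose, about 70 g: upright cylinder 40 mm across, 60 mm tall, with two thin dark rings; on top a steel disc (24 mm across, 2 mm) and a stud (8 mm across, 10 mm): 72 mm in all. Point: on its axis, 36 mm above its flat underside (half-way up); z up the foot. Starts upright on its swatch, up to 6 mm off centre.
- walnut_swatch: Square swatch, dark walnut (dark brown wood), 58 x 58 x 4 mm, fixed on the sanding board; the walnut foot starts on it. The four swatches lie in a straight row, 72 mm apart, in any order. Origin: centre of its underside; its +y axis runs along the row towards the board's red stop. The board's red stop is a red block 70 x 24 x 22 mm, 170 mm from the row's middle.
- white_foot_center (a point): Furniture foot, white painted, loose, about 70 g: upright cylinder 40 mm across, 60 mm tall, with two thin dark rings; on top a steel disc (24 mm across, 2 mm) and a stud (8 mm across, 10 mm): 72 mm in all. Point: on its axis, 36 mm above its flat underside (half-way up); z up the foot. Starts upright on its swatch, up to 6 mm off centre.
- white_swatch: Square swatch, white painted, 58 x 58 x 4 mm, fixed on the sanding board; the white foot starts on it. The four swatches lie in a straight row, 72 mm apart, in any order. Origin: centre of its underside; its +y axis runs along the row towards the board's red stop. A cork sanding block lies at the board's end away from its red stop.
- blue_foot_center (a point): Furniture foot, blue painted, loose, about 70 g: upright cylinder 40 mm across, 60 mm tall, with two thin dark rings; on top a steel disc (24 mm across, 2 mm) and a stud (8 mm across, 10 mm): 72 mm in all. Point: on its axis, 36 mm above its flat underside (half-way up); z up the foot. Starts upright on its swatch, up to 6 mm off centre.
- blue_swatch: Square swatch, blue painted, 58 x 58 x 4 mm, fixed on the sanding board; the blue foot starts on it. The four swatches lie in a straight row, 72 mm apart, in any order. Origin: centre of its underside; its +y axis runs along the row towards the board's red stop. A yellow pencil lies on the board beside the row, 53 mm from its line.
- drying_rack: Fixed wooden board 85 (its x) by 400 (y) by 14 mm; four bays in a row, centres at x = 0, y = -108, -36, 36, 108 mm. Bay floor 14 mm above the table, 69 x 66 mm inside; strips round it rise 10 mm above it, 6 mm wide between bays, 8 mm at the sides. Origin: centre of the underside, z up. A red stop at one end, a grey one at the other. Lies nearer the robot than the sanding board or beyond it.
- red_stop: Red block 70 x 24 x 22 mm fixed on one end of the drying rack, 176 mm from its middle along its y axis (at +y or at -y: it changes from start to start); a like grey block is at the other end. Origin: centre of its underside.
Things that resemble listed ones, but are neither listed nor needed, are in the scene too. Leave any purple or yellow look-alike of the part that bears walnut_foot_center alone.

How it is judged:
By the outcome, as a careful person would: the job done as asked, in the order asked, and still so for the second after the job is handed in, with the robot touching nothing.
It also fails if it takes over 80 s, if anything falls off the work surface, if the arm or the gripper's body presses on something with over 40 N, if the wrist force passes 120 N, or if a joint passes its speed limit or range.

## Working session

There is one attempt and no reset: what is moved stays moved. The work goes in short steps, each a Python script; the robot and the scene stay as the last script left them, time stands still between calls to the robot, and variables do not carry over. Pictures are saved under pics/ and viewed, at most 14 in all, crops included, and the job is handed in when it is done.

```bash
mkdir -p pics; ls
python3 - <<'E'
from plant import bot, kinematics, eyes, ticket
import cv2
print(bot.current_clock(), bot.tcp_to_grasp)
for n in("scene","top"):
    cv2.imwrite(f"pics/{n}0.png",eyes.get_image(n)[:,:,::-1]); print(n,eyes.camera_params(n))
E
```

```text
pics
0.0 0.1547
scene {'fov_y': 46.493255673738304, 'cx': 328.7191096618518, 'cy': 248.65590455896043, 'camera_from_world': array([[ 0.06015112,  0.99817979,  0.00435379, -0.05193371],
       [ 0.54352103, -0.029094  , -0.83889119, -0.18166032],
       [-0.83723756,  0.05282662, -0.54428174,  1.28751261],
       [ 0.        ,  0.        ,  0.        ,  1.        ]])}
top {'fov_y': 46.08785313355383, 'cx': 323.4175513453588, 'cy': 249.44823272562508, 'camera_from_world': array([[ 0.02455046, -0.99951574,  0.01911978,  0.00179069],
       [-0.99637364, -0.0260229 , -0.08100846,  0.46394794],
       [ 0.08146678, -0.01706165, -0.99653001,  1.16812811],
       [ 0.        ,  0.        ,  0.        ,  1.        ]])}
```

View pics/top0.png

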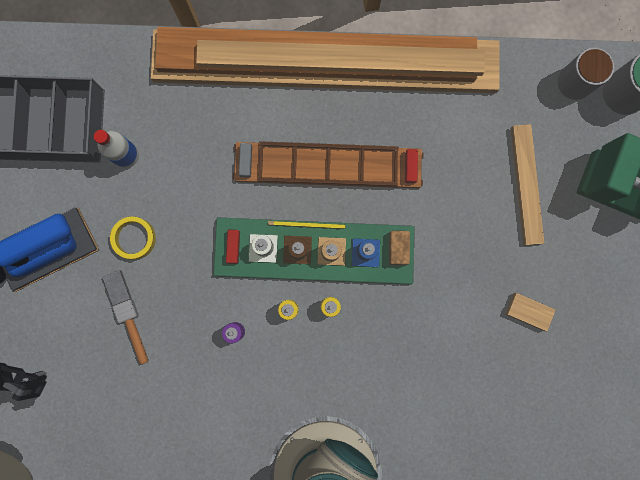

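View pics/scene0.png

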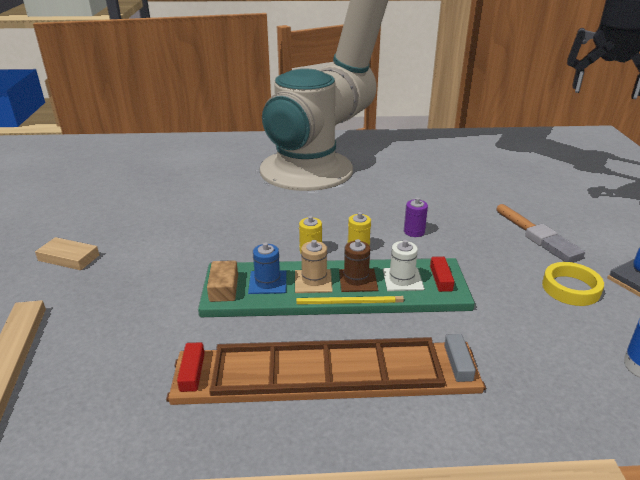

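The top view shows the green board with its red stop at (232,246). From the stop, the feet are white (262,246), walnut (298,248), beech (331,251) and blue (368,250). The rack lies beyond the board, with its red stop at (412,166) and grey stop at (245,160). The look-alikes are yellow at (288,310) and (331,307) and purple at (232,333). They stand off the board and have the wrong colour, so I leave them alone. One enlarged crop will confirm this.

Run:
```python
import cv2
im=cv2.imread("pics/top0.png")[135:300,205:435]
cv2.imwrite("pics/crop0.png",cv2.resize(im,None,fx=3.4,fy=3.4,interpolation=cv2.INTER_CUBIC))
```

```text
(no output)
```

View pics/crop0.png

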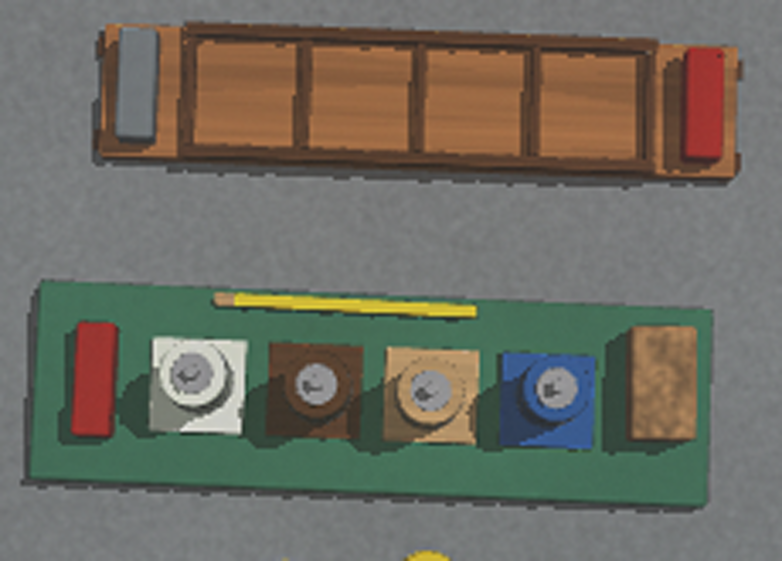

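The crop confirms it. From the board's red stop the order is white, walnut, beech, blue, with the steel discs at crop pixels (190,374), (318,385), (431,391) and (557,390). On the rack the red stop is on the right, at −y.

```bash
cat > h.py <<'E'
from plant import bot, kinematics, eyes, ticket
import numpy as np
P=eyes.camera_params("top"); F=240/np.tan(np.radians(P["fov_y"]/2)); T=P["camera_from_world"]
def w(u,v,z):
    "world point at height z on the ray of top pixel (u,v)"
    d=T[:3,:3].T@[(u-P["cx"])/F,(v-P["cy"])/F,1]; c=-T[:3,:3].T@T[:3,3]
    return (c+d*(z-c[2])/d[2])[:2]
def wc(a,z): return w(205+(a[0]+.5)/3.4-.5,135+(a[1]+.5)/3.4-.5,z)
feet=np.array([wc(a,.084) for a in [(190,374),(318,385),(431,391),(557,390)]])
# rack: top corners of rim (z .024), stop tops (z .036)
rim=[wc(a,.024) for a in [(188,22),(657,40),(653,172),(180,159)]]
red=np.mean([wc(a,.036) for a in [(686,47),(723,48),(720,160),(683,157)]],0)
grey=np.mean([wc(a,.036) for a in [(120,28),(157,30),(154,139),(116,136)]],0)
mid=(np.mean(rim,0)+(red+grey)/2)/2
r=(red-grey)/np.linalg.norm(red-grey)
bays=np.array([mid+r*s for s in (.108,.036,-.036,-.108)])
b=(feet[3]-feet[0]); b/=np.linalg.norm(b)
def rot(row,flip):
    "tool down, fingers closing across the row"
    y=np.array([-row[1],row[0],0])*flip; z=np.array([0,0,-1.]); return np.c_[np.cross(y,z),y,z]
E
python3 - <<'E'
from h import *
np.set_printoptions(precision=4,suppress=True)
print(feet,np.diff(feet,axis=0)); print(np.mean(rim,0),(red+grey)/2,np.linalg.norm(red-grey)); print(bays,r,b)
for p in np.r_[feet,bays]:
    for f in(1,-1): print(kinematics.ik([*p,.056+bot.tcp_to_grasp],rot(r,f)),kinematics.ik([*p,.16+bot.tcp_to_grasp],rot(r,f)))
E
```

```text
[[ 0.4647  0.1397]
 [ 0.4602  0.0649]
 [ 0.4584 -0.0012]
 [ 0.461  -0.075 ]] [[-0.0045 -0.0748]
 [-0.0018 -0.0661]
 [ 0.0025 -0.0738]]
[0.6465 0.008 ] [0.6468 0.008 ] 0.3500169365726879
[[ 0.646  -0.1   ]
 [ 0.6464 -0.028 ]
 [ 0.6469  0.044 ]
 [ 0.6473  0.116 ]] [-0.0063 -1.    ] [-0.0175 -0.9998]
[  8.5091  19.492  112.9206  -0.      47.5874   8.8687] [  8.5091  12.2385 104.9919  -0.      62.7695   8.8687]
None None
[ -0.5644  18.0923 115.3832  -0.      46.5245  -0.2049] [ -0.5644  10.5598 107.2754  -0.      62.1648  -0.2049]
None None
[ -8.8624  17.6574 116.1376  -0.      46.205   -8.5029] [ -8.8624  10.0361 107.9705  -0.      61.9933  -8.5029]
None None
[-17.7894  18.2455 115.1162  -0.      46.6383 -17.4298] [-17.7894  10.7441 107.0288  -0.      62.2271 -17.4298]
None None
[-14.8926  31.0598  90.9486  -0.      57.9915 -14.5331] [-14.8926  25.7455  83.8593  -0.      70.3951 -14.5331]
None None
[-8.6356 30.591  91.8844 -0.     57.5245 -8.2761] [-8.6356 25.2088 84.7829 -0.     70.0082 -8.2761]
None None
[-2.2513 30.6858 91.6955 -0.     57.6187 -1.8918] [-2.2513 25.3174 84.5966 -0.     70.086  -1.8918]
None None
[ 4.1039 31.3421 90.3838 -0.     58.2742  4.4634] [ 4.1039 26.0683 83.3009 -0.     70.6308  4.4634]
None None
```

```bash
cat >> h.py <<'E'
G=bot.tcp_to_grasp; UP=.165; H=.034
def move(i,pick=None,place=None):
    p=feet[i] if pick is None else pick; q=bays[i] if place is None else place
    R=rot(r,1)
    bot.move_ptp([*p,UP+G],R)
    bot.servo_line([*p,.022+H+G],feed=.12); bot.close()
    print(i,"grip",bot.current_opening(),bot.current_grasp_force())
    bot.servo_line([*p,UP+G],feed=.12)
    bot.servo_line([*q,UP+G],feed=.2)
    bot.servo_line([*q,.026+H+G],feed=.12)
    f0=bot.current_contact_force()
    bot.servo_line([*q,.0145+H+G],feed=.02); bot.pause(.2)
    print("opening",bot.current_opening(),"dF",bot.current_contact_force()-f0)
    bot.gripper_open(); bot.pause(.2)
    bot.servo_line([*q,UP+G],feed=.12); print("t",bot.current_clock())
E
python3 - <<'E'
from h import *; import cv2
move(0)
cv2.imwrite("pics/scene1.png",eyes.get_image("scene")[:,:,::-1])
E
```

```text
0 grip 0.4572658296940757 59.989728927612305
opening 0.4553883036287596 dF [-2.21201894 -0.99373907  5.24458905]
t 9.8167
```

View pics/scene1.png

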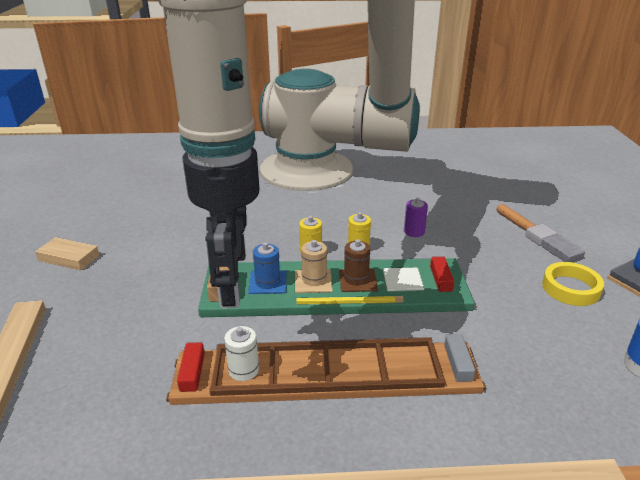

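The white foot stands upright in the bay next to the red stop, at (242,353). It touched down at about 5 N, so I'll set the others down slightly higher and do the remaining three.

```bash
sed -i 's/\.0145+H/.0149+H/' h.py
python3 - <<'E'
from h import *; import cv2
for i in (1,2,3): move(i)
bot.move_ptp([.35,.4,.4],rot(r,1)); print(bot.current_clock())
for n in("scene","top"):
    im=eyes.get_image(n)[:,:,::-1]
    im=im[220:420,150:500] if n=="scene" else im[130:300,200:440]
    cv2.imwrite(f"pics/{n}2.png",cv2.resize(im,None,fx=2.2,fy=2.2,interpolation=cv2.INTER_CUBIC))
E
```

```text
1 grip 0.45553288568640227 59.96484160423279
opening 0.45425590691376616 dF [-0.92630398 -0.00362279  0.23155978]
t 18.4167
2 grip 0.45293175135644576 59.95078146457672
opening 0.4538747564743982 dF [ 0.57836751  0.8852933  -0.61249035]
t 26.7
3 grip 0.456494382424361 59.93581831455231
opening 0.45563147606266274 dF [ 0.00765179  1.0044945  -0.15893802]
t 35.45
37.0
```

View pics/scene2.png

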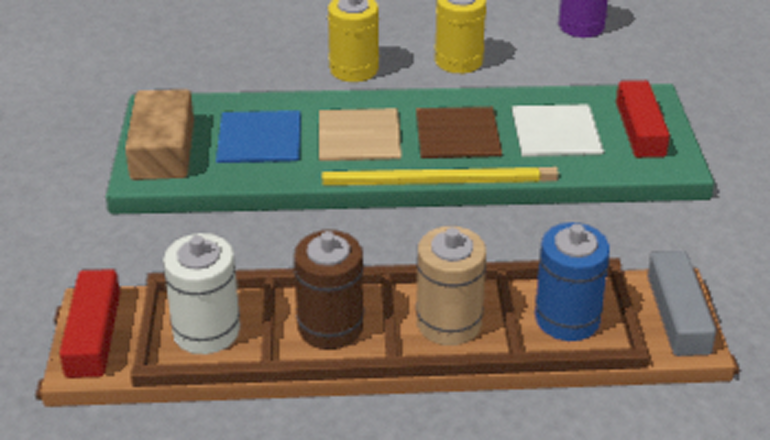

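View pics/top2.png

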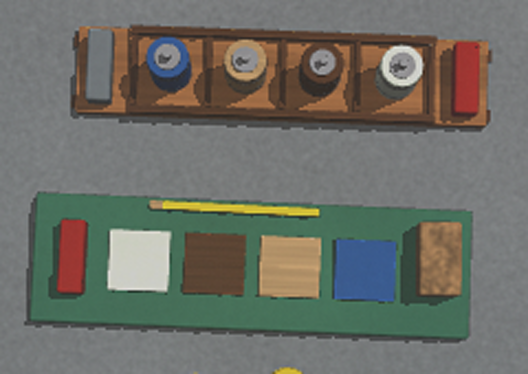

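All four feet stand upright on the bay floors. In the top crop, from the rack's red stop, they are white (402,66), walnut (322,64), beech (244,62) and blue (167,60). The arm is clear of everything.

```bash
python3 -c "
from plant import ticket
print(ticket.close_job())"
```

```text
the job is handed in; nothing more can be done
None
```

The job is handed in: all four feet are released and standing upright in the rack, in the order white, walnut, beech, blue from its red stop, after about 37 s of robot time.

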